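Make up two takeaway orders

TASK

Make up the two takeaway orders from the stock on the bench: the green can, the miso tub and the soy bottle go in the brown three-cell carrier, the orange can and the ginger jar in the white two-cell carrier, one thing standing upright on the floor of each cell. Keep everything upright as you go, and leave the rice tub, the dressing bottle and the wasabi jar standing where they are.

Things in the scene. Friction and masses are not known exactly. Their poses are not given: they have to be found in the camera images.
- brown_carrier: Takeaway carrier of brown cardboard, a low open tray of three square cells in one row, 250 x 86 mm outside. The board is 4 mm thick, the walls and dividers stand 30 mm high over the bench and the cell floor 3 mm. Each cell is 78 x 78 mm inside, takes one thing, and is open above. The carrier stays where it is on the bench, it does not slide. Origin: centre of the underside; x along the row of cells, z up. The cell centres lie at x = -82, 0 and +82 mm, y = 0.
- white_carrier: Takeaway carrier of white board, a low open tray of two square cells in one row, 168 x 86 mm outside. The board is 4 mm thick, the walls and dividers stand 30 mm high over the bench and the cell floor 3 mm. Each cell is 78 x 78 mm inside, takes one thing, and is open above. The carrier stays where it is on the bench, it does not slide. Origin: centre of the underside; x along the row of cells, z up. The cell centres lie at x = -41 and +41 mm, y = 0.
- green_can: Small drink can, dark green with a white band and a green top with an aluminium rim and tab, 53 mm in diameter, 88 mm high, about 170 g. Loose, stands on the bench. Origin: centre of its underside; z up along its axis.
- orange_can: Small drink can, orange with a white band and an orange top with an aluminium rim and tab, 53 mm in diameter, 88 mm high, about 170 g. Loose, stands on the bench. Origin: centre of its underside; z up along its axis.
- miso_tub: Tub of miso soup, sealed: white with a black lid, 58 mm in diameter, 74 mm high, about 160 g. Loose, stands on the bench. Origin: centre of its underside; z up along its axis.
- rice_tub: Tub of rice, sealed: brown paper with a white lid, 58 mm in diameter, 74 mm high, about 160 g. Part of the stock, not ordered. Loose, stands on the bench. Origin: centre of its underside; z up along its axis.
- soy_bottle: Soy sauce bottle, dark brown with a red cap and a white label, straight body 44 mm in diameter up to 66 mm, cap 29 mm in diameter, 100 mm high in all, about 120 g. Loose, stands on the bench. Origin: centre of its underside; z up along its axis.
- dressing_bottle: Dressing bottle, cream with a blue cap and a white label, the same shape and size as the soy bottle (44 mm in diameter, 100 mm high). Part of the stock, not ordered. Loose, stands on the bench. Origin: centre of its underside; z up along its axis.
- ginger_jar: Jar of pickled ginger: pink lid, pale pink inside, white label, 54 mm in diameter, 72 mm high, about 110 g. Loose, stands on the bench. Origin: centre of its underside; z up along its axis.
- wasabi_jar: Jar of wasabi: lime-green lid, pale green inside, white label, 54 mm in diameter, 72 mm high. Part of the stock, not ordered. Loose, stands on the bench. Origin: centre of its underside; z up along its axis.
Not all that is in view belongs to the job. What is shaped like the miso_tub but purple is not meant. What is shaped like the orange_can but purple is not meant.

How it is judged:
At the end, for the whole second after the job is handed in: Each ordered thing stands in its own cell of its carrier: within 20 mm of the cell centre along and across, base within 6 mm of the cell floor, tilted under 0.1 rad, at rest. Rice tub, dressing bottle and wasabi jar less than 30 mm from where they stood ((x of green_can in the frame of brown_carrier between -0.102 and -0.062 m or x of green_can in the frame of brown_carrier between -0.02 and 0.02 m or x of green_can in the frame of brown_carrier between 0.062 and 0.102 m) and y of green_can in the frame of brown_carrier between -0.02 and 0.02 m and z of green_can in the frame of brown_carrier between -0.003 and 0.009 m and angle between each of green_can, miso_tub, soy_bottle, orange_can, ginger_jar's own z axis and vertical below 0.1 rad and linear speed of each of green_can, miso_tub, soy_bottle, orange_can, ginger_jar below 0.02 m/s and (x of miso_tub in the frame of brown_carrier between -0.102 and -0.062 m or x of miso_tub in the frame of brown_carrier between -0.02 and 0.02 m or x of miso_tub in the frame of brown_carrier between 0.062 and 0.102 m) and y of miso_tub in the frame of brown_carrier between -0.02 and 0.02 m and z of miso_tub in the frame of brown_carrier between -0.003 and 0.009 m and (x of soy_bottle in the frame of brown_carrier between -0.102 and -0.062 m or x of soy_bottle in the frame of brown_carrier between -0.02 and 0.02 m or x of soy_bottle in the frame of brown_carrier between 0.062 and 0.102 m) and y of soy_bottle in the frame of brown_carrier between -0.02 and 0.02 m and z of soy_bottle in the frame of brown_carrier between -0.003 and 0.009 m and (x of orange_can in the frame of white_carrier between -0.061 and -0.021 m or x of orange_can in the frame of white_carrier between 0.021 and 0.061 m) and y of orange_can in the frame of white_carrier between -0.02 and 0.02 m and z of orange_can in the frame of white_carrier between -0.003 and 0.009 m and (x of ginger_jar in the frame of white_carrier between -0.061 and -0.021 m or x of ginger_jar in the frame of white_carrier between 0.021 and 0.061 m) and y of ginger_jar in the frame of white_carrier between -0.02 and 0.02 m and z of ginger_jar in the frame of white_carrier between -0.003 and 0.009 m and distance of each of rice_tub, dressing_bottle, wasabi_jar from where it was at the start of the episode below 0.03 m); the robot touches nothing.
It fails at once if a thing of the stock is tipped by more than 0.6 rad (angle between any of green_can, miso_tub, soy_bottle, orange_can, ginger_jar, rice_tub, dressing_bottle, wasabi_jar's own z axis and vertical above 0.6 rad).
It fails at once if the rice tub, the dressing bottle or the wasabi jar is moved by more than 30 mm (distance of any of rice_tub, dressing_bottle, wasabi_jar from where it was at the start of the episode above 0.03 m).
It also fails if it takes over 128 s, if anything falls off the work surface, if the arm or the gripper's body presses on something with over 40 N, if the wrist force passes 120 N, or if a joint passes its speed limit or range.

ROBOT

A 7-joint arm with a two-finger parallel gripper is mounted at the origin on the work surface. World frame = base frame: x ahead of the robot, y to its left, z up, the work surface at z = 0. Lengths are in m, angles in rad, forces in N, time in s.
With the tool pointing down it reaches from about 0.35 to 0.9 m from the base axis. Payload 8.1 kg.
Tool frame: the origin (TCP) lies at the very end of the fingers, on their centre line; the grasp point (between the pads) lies robot.grip_depth behind it (robot.grip_depth is the distance from the TCP to the grasp point, in m); z points along the fingers, y is the line along which they close (so a half turn about z gives the same grasp; the last joint's range is limited). The gripper opens to 85 mm and grips with 20 to 120 N. Pads are 22 mm wide; open, the fingers measure 114 mm over their backs; the gripper's body (76 mm by 85 mm) begins 54 mm behind the grasp point. The pads swing forward as they close: fully open they stand 13 mm farther back than shut.
Start: joints at [-1.244, 0.434, 0.025, 1.573, -0.012, 1.134, -0.075], TCP at [0.26, 0.568, 0.231] pointing down, gripper open.
Joint ranges: [-2.62, 2.62], [-0.44, 2.09], [-1.27, 1.32], [0.08, 2.57], [-1.32, 4.46], [0.12, 2], [-2.74, 2.74]. Speed limits (rad/s): [2.22, 2.22, 3.01, 3.01, 3.14, 3.14, 3.14].

INTERFACE

Orientations are given as a unit quaternion [x, y, z, w].
In Python, from workcell import robot gives the robot as it stands.
- The arm moves only by the shell command python3 -m crank 'ROWS' [OPENING]. ROWS is JSON, a list of rows, each an object of numbers: "dx", "dy", "dz": the shift along the tool's x, y, z in cm; "ax", "ay", "az": the turn, a rotation vector about the tool's x, y, z in rad. In form: [{"dx": .., "dy": .., "dz": .., "ax": .., "ay": .., "az": ..}, ...]. A call has 1 to 20 rows; each row is the pose to reach, as a shift and turn from the pose commanded when the call began, along the tool's axes at that moment; what a row does not reach only later rows make up. A row lasts 1/10 s, in which the tool goes at most 50 mm and 8.59 degrees, less where a joint would pass 70% of its speed; a pose out of reach is approached as far as the arm can. A call with a gripper value outside its range is refused whole. OPENING is the opening, from 0 (shut) to 1 (fully open), set as the call begins (- or left out, the last holds). The fingers move at their own pace and stop on an object; the grip force is fixed at half the most. Time passes only in rows, so rows that repeat a pose let the fingers close. It gives the time, the measured TCP pose, the force, the opening and the grip force at its end, in the units of the state.
- robot.sense(): the state, without advancing time (a new reading comes with each control period).
- robot.read_camera(name): name is "side" or "top" or "wrist"; returns a dict with "pixels" (420x560x3 uint8, blue, green, red), "range_z" (420x560 float32, m along the optical axis (not along the pixel's ray), 0 where there is no reading), "intrinsics" (3x3 intrinsics, pixels), "k1" (the pictures are not rectified: a ray, as slopes to the right and down, at radius r is drawn at 1 + k1 r^2 times it, then the intrinsics apply), "cam_to_world" (4x4, takes a point from camera to world coordinates). Camera axes: x right, y down, z forward; pixel columns grow to the right and rows downward; lengths in m; the calibration is good to about 2 mm. A picture is of the moment at which its call begins.
- robot.close_job(): hands the job in; it is judged then, once.
Trained networks look in the newest picture that a camera, given by its name, has taken for a name from the list of things; names that differ only in an ending like _2 or _b are one class to them, and where a whole thing is asked for, a point or a joint stands for the part that bears it (a point fixed in the world has none). Each returns a list of dicts, best first, with "p" (0 to 1); they miss things now and then, are a little off and sometimes report something else, mostly with a low value. They report only what shows in the picture. A call takes as long as a camera call. They do not tell look-alikes from the thing itself.
- robot.spot_in(target, camera): "at" ([x, y, z] in m, in the coordinates of the camera as it stood for that picture, good to about 4 mm: the middle of the surface that is visible of it).
The state is a dict: "time_s": time; "joint_pos": joint angles; "joint_vel": joint speeds; "joint_efforts": joint torques, N m; "tool_pos": TCP position; "eef_rot": TCP orientation; "wrist_force": force on the tool from outside, world axes, zero at the start; "wrist_torque": the same for the moment, N m; "width": finger opening in m; "finger_force": force on a finger pad.
Only numpy, scipy, OpenCV 4.12 (cv2) and the standard library are available. Lean on these libraries where they do the work, as an engineer would, in place of code of your own. Each camera call takes 0.05 s, during which the arm holds its last target. There are 200 camera calls.

## Working session

There is one attempt and no reset: what is moved stays moved. The work goes in short steps, Python scripts to look and compute and a shell command to move; the robot and the scene stay as the last step left them, time stands still between calls to the robot, and variables do not carry over. Pictures are saved under pics/ and viewed, at most 14 in all, crops included, and the job is handed in when it is done.

```bash
mkdir -p pics; ls; cat > h.py <<'E'
import numpy as np, cv2
from workcell import robot
def w(c,p): return (c["cam_to_world"]@np.append(p,1))[:3]
def shot(cam,fn=None):
    c=robot.read_camera(cam)
    if fn: cv2.imwrite("pics/"+fn,c["pixels"])
    return c
def world_img(c):
    h,wd=c["range_z"].shape; K=c["intrinsics"]
    u,v=np.meshgrid(np.arange(wd),np.arange(h))
    pts=np.stack([u,v],-1).reshape(-1,1,2).astype(float)
    n=cv2.undistortPoints(pts,K,np.array([c["k1"],0,0,0.])).reshape(h,wd,2)
    z=c["range_z"]; P=np.dstack([n[...,0]*z,n[...,1]*z,z])
    W=P@c["cam_to_world"][:3,:3].T+c["cam_to_world"][:3,3]
    W[z==0]=np.nan
    return W
E
python3 - <<'E'
from h import *
s=robot.sense(); print(s["time_s"],s["tool_pos"],s["eef_rot"],s["width"],robot.grip_depth)
c=shot("top","top0.png"); np.savez("top0.npz",**c)
print(np.round(c["cam_to_world"],3))
for n in "brown_carrier white_carrier green_can orange_can miso_tub rice_tub soy_bottle dressing_bottle ginger_jar wasabi_jar".split():
    print(n,[(np.round(w(c,d["at"]),3).tolist(),round(d["p"],2)) for d in robot.spot_in(n,"top")])
shot("side","side0.png")
print(robot.sense()["time_s"])
E
```

```text
pics
0.0 [0.26025855 0.56770946 0.23054117] [ 2.13273654e-01  9.76992203e-01 -7.57967228e-04 -9.91274829e-05] 0.08536090780004767 0.0187
[[ 0.022 -0.994  0.111  0.442]
 [-1.    -0.021  0.005 -0.016]
 [-0.003 -0.111 -0.994  0.844]
 [ 0.     0.     0.     1.   ]]
brown_carrier [([0.502, 0.337, 0.005], 0.85)]
white_carrier []
green_can [([0.658, 0.165, 0.086], 0.93)]
orange_can [([0.452, 0.106, 0.088], 0.68), ([0.548, 0.13, 0.087], 0.63), ([0.657, 0.166, 0.086], 0.26)]
miso_tub [([0.427, -0.165, 0.071], 0.96), ([0.451, -0.038, 0.075], 0.74)]
rice_tub [([0.542, 0.001, 0.07], 0.86), ([0.656, -0.172, 0.076], 0.3)]
soy_bottle [([0.657, 0.059, 0.076], 0.81)]
dressing_bottle [([0.659, -0.17, 0.075], 0.74)]
ginger_jar [([0.655, -0.063, 0.069], 0.82)]
wasabi_jar [([0.552, -0.121, 0.072], 0.96), ([0.659, 0.167, 0.087], 0.47)]
0.6
```

View pics/top0.png

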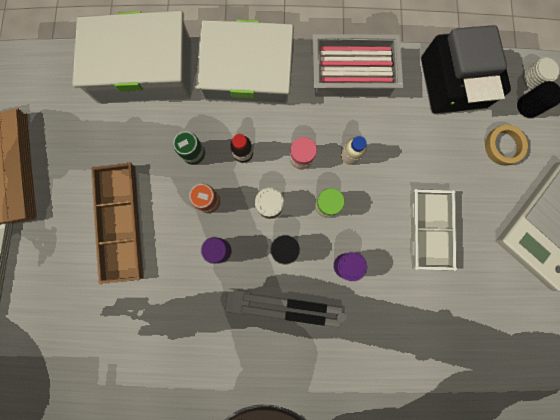

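View pics/side0.png

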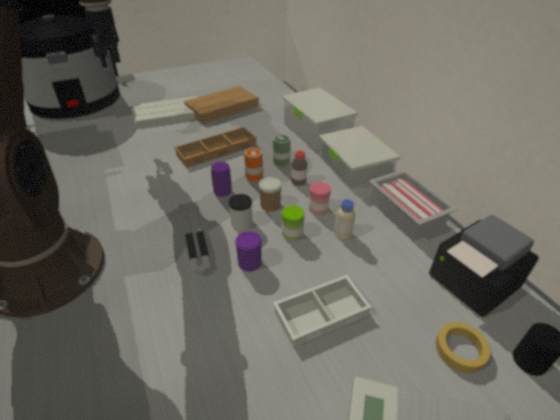

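The top view shows green can (187,145), soy with red cap (240,147), pink ginger (303,150) and blue-capped dressing (355,148). Orange is at (203,197), the white rice lid at (268,202), lime wasabi at (330,202) and the black miso lid at (285,249). Purple decoys stand at (215,250) and (350,266), brown carrier at (117,223), white carrier at (435,230). So the second orange_can and second miso_tub detections are the right ones. Next I fit them from depth.

```bash
cat >> h.py <<'E'
from scipy.spatial.transform import Rotation as R
def top_c(W,xy,zt,r):
    m=(abs(W[...,2]-zt)<.008)&(np.hypot(W[...,0]-xy[0],W[...,1]-xy[1])<r*1.35)
    (a,b),rr=cv2.minEnclosingCircle(W[m][:,:2].astype(np.float32))
    return np.array([a,b]),rr,np.median(W[m][:,2]),W[m].mean(0)[:2]
def rel(p,ang):
    "move to TCP p, tool y along world angle ang (mod pi)"
    s=robot.sense(); q=R.from_quat(s["eef_rot"]); d=q.inv().apply(np.array(p)-s["tool_pos"])*100
    y=q.apply([0,1,0]); a=np.arctan2(y[1],y[0]); da=(ang-a+np.pi/2)%np.pi-np.pi/2
    print("d(cm)",np.round(d,2),"az",round(-da,3))
E
python3 - <<'E'
from h import *
c=dict(np.load("top0.npz")); c["k1"]=float(c["k1"]); W=world_img(c)
for n,xy,z,r in [("green",(.658,.165),.088,.0265),("orange",(.548,.13),.088,.0265),("miso",(.451,-.038),.074,.029),("soy",(.657,.059),.1,.0145),("ginger",(.655,-.063),.072,.027),("wasabi",(.552,-.121),.072,.027),("rice",(.542,.001),.074,.029),("dress",(.659,-.17),.1,.0145)]:
    o=top_c(W,xy,z,r); print(n,*[np.round(v,4) for v in o])
for n,u0,u1,v0,v1,L in [("brown",88,147,155,292,.25),("white",405,465,180,278,.168)]:
    S=W[v0:v1,u0:u1]; m=abs(S[...,2]-.03)<.007
    (cx,cy),sz,a=cv2.minAreaRect((S[m][:,:2]*1000).astype(np.float32))
    print(n,cx,cy,sz,a,np.nanmedian(S[m][:,2]))
print("box",np.nanmin(np.where(W[40:110,75:295,2]>.06,W[40:110,75:295,0],9)), np.nanmax(W[20:110,75:295,2]))
rel([.4,.3,.25],0)
E
```

```text
green [0.6638 0.1719] 0.0256 0.0874 [0.6633 0.1714]
orange [0.5566 0.1334] 0.0252 0.0877 [0.5561 0.1337]
miso [ 0.4547 -0.0328] 0.029 0.0718 [ 0.4545 -0.0326]
soy [0.6659 0.0622] 0.0143 0.0992 [0.664  0.0614]
ginger [ 0.6593 -0.0667] 0.0273 0.0716 [ 0.6583 -0.0669]
wasabi [ 0.554  -0.1237] 0.0272 0.0718 [ 0.5531 -0.1236]
rice [0.5496 0.0008] 0.029 0.0717 [0.5491 0.0008]
dress [ 0.6668 -0.1752] 0.0139 0.0993 [ 0.6652 -0.1742]
brown 504.9085693359375 330.522705078125 (253.49688720703125, 91.83811950683594) 7.921552658081055 0.0294944021361922
white 504.529052734375 -353.0257873535156 (172.25616455078125, 89.2962417602539) 0.16809609532356262 0.02984654953244914
box 0.7741921908569801 0.11346989865741508
d(cm) [-23.86 -18.56  -1.87] az 1.141
```

```bash
python3 - <<'E'
from h import *
rel([.664,.172,.15],np.radians(97.9))
E
```

```text
d(cm) [-53.19 -19.19   8.13] az -0.568
```

```bash
python3 -m crank '[{"dx":-4,"dy":-1.5,"dz":0,"az":-0.1},{"dx":-8,"dy":-3,"dz":0,"az":-0.2},{"dx":-12,"dy":-4.5,"dz":1,"az":-0.3},{"dx":-16,"dy":-6,"dz":1,"az":-0.4},{"dx":-20,"dy":-7.5,"dz":2,"az":-0.5},{"dx":-24,"dy":-9,"dz":2,"az":-0.568},{"dx":-28,"dy":-10.5,"dz":3,"az":-0.568},{"dx":-32,"dy":-12,"dz":4,"az":-0.568},{"dx":-36,"dy":-13.2,"dz":5,"az":-0.568},{"dx":-40,"dy":-14.5,"dz":6,"az":-0.568},{"dx":-44,"dy":-16,"dz":7,"az":-0.568},{"dx":-48,"dy":-17.4,"dz":8.1,"az":-0.568},{"dx":-51,"dy":-18.5,"dz":8.1,"az":-0.568},{"dx":-53.2,"dy":-19.2,"dz":8.1,"az":-0.568},{"dx":-53.2,"dy":-19.2,"dz":8.1,"az":-0.568},{"dx":-53.2,"dy":-19.2,"dz":8.1,"az":-0.568}]' 1; python3 - <<'E'
from h import *
print(np.round(robot.sense()["joint_pos"],2))
rel([.664,.172,.04],np.radians(97.9))
c=shot("wrist","wr0.png"); W=world_img(c)
print([np.round(v,4) for v in top_c(W,(.664,.172),.088,.0265)])
E
```

```text
[-1.24  0.43  0.02  1.57 -0.01  1.13 -0.08]
d(cm) [-53.19 -19.19  19.13] az -0.568
[array([0., 0.]), np.float64(0.0), np.float64(nan), array([nan, nan])]$[0]: bad value
  return _methods._mean(a, axis=axis, dtype=dtype,
  ret = ret.dtype.type(ret / rcount)
h.py:21: RuntimeWarning: Mean of empty slice.
  return np.array([a,b]),rr,np.median(W[m][:,2]),W[m].mean(0)[:2]
  ret = um.true_divide(
```

View pics/wr0.png

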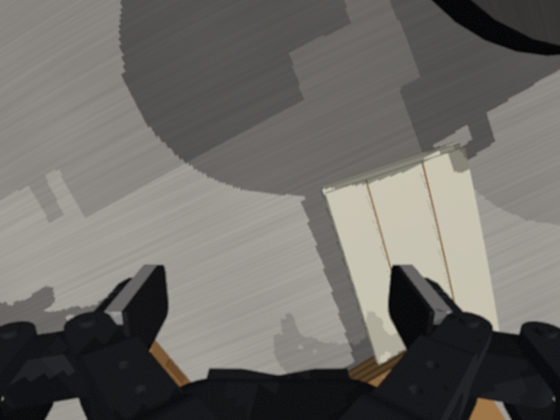

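The call was refused ("bad value" in row 0), so the picture only shows bare bench and a chopping board at the start pose. I suspect all six keys are needed.

```bash
python3 -m crank '[{"dx":-4,"dy":-1.5,"dz":0,"ax":0,"ay":0,"az":-0.1},{"dx":-8,"dy":-3,"dz":0,"ax":0,"ay":0,"az":-0.2}]' 1
```

```text
time_s: 0.85
tool_pos: [0.3201, 0.5078, 0.2312]
eef_rot: [0.111, 0.994, 0.0, -0.0]
wrist_force: [1.5, -0.7, -0.3]
width: 0.0854
finger_force: 0.0
```

```bash
python3 - <<'E'
from h import *
rel([.664,.172,.15],np.radians(97.9))
E
```

```text
d(cm) [-40.95 -25.17   8.1 ] az -0.36
```

```bash
python3 -m crank '[{"dx":-10,"dy":-6.2,"dz":2,"ax":0,"ay":0,"az":-0.2},{"dx":-20,"dy":-12.4,"dz":4,"ax":0,"ay":0,"az":-0.36},{"dx":-30,"dy":-18.5,"dz":6,"ax":0,"ay":0,"az":-0.36},{"dx":-41,"dy":-25.2,"dz":8.1,"ax":0,"ay":0,"az":-0.36},{"dx":-41,"dy":-25.2,"dz":8.1,"ax":0,"ay":0,"az":-0.36},{"dx":-41,"dy":-25.2,"dz":8.1,"ax":0,"ay":0,"az":-0.36},{"dx":-41,"dy":-25.2,"dz":8.1,"ax":0,"ay":0,"az":-0.36},{"dx":-41,"dy":-25.2,"dz":8.1,"ax":0,"ay":0,"az":-0.36},{"dx":-41,"dy":-25.2,"dz":8.1,"ax":0,"ay":0,"az":-0.36},{"dx":-41,"dy":-25.2,"dz":8.1,"ax":0,"ay":0,"az":-0.36},{"dx":-41,"dy":-25.2,"dz":8.1,"ax":0,"ay":0,"az":-0.36},{"dx":-41,"dy":-25.2,"dz":8.1,"ax":0,"ay":0,"az":-0.36},{"dx":-41,"dy":-25.2,"dz":8.1,"ax":0,"ay":0,"az":-0.36}]' 1; python3 - <<'E'
from h import *
print(np.round(robot.sense()["joint_pos"],2))
rel([.664,.172,.04],np.radians(97.9))
c=shot("wrist","wr1.png"); W=world_img(c)
print([np.round(v,4) for v in top_c(W,(.664,.172),.088,.0265)])
print([np.round(v,4) for v in top_c(W,(.557,.133),.088,.0265)])
E
```

```text
time_s: 2.15
tool_pos: [0.6617, 0.1703, 0.1504]
eef_rot: [-0.066, 0.998, 0.001, -0.0]
wrist_force: [0.0, 0.7, 0.2]
width: 0.0855
finger_force: 0.0
[-0.35  0.6   0.03  1.51 -0.02  1.04  1.39]
d(cm) [-0.25  0.12 11.04] az -0.006
[array([0.665, 0.173]), np.float64(0.0252), np.float64(0.088), array([0.6641, 0.173 ])]
[array([0.5602, 0.1362]), np.float64(0.0251), np.float64(0.0879), array([0.5634, 0.1366])]
```

View pics/wr1.png

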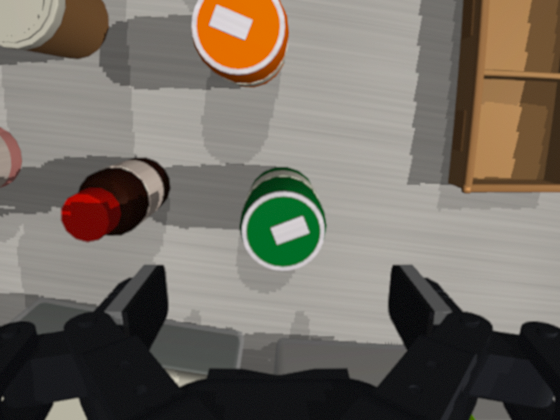

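The wrist view shows the green can at (283,230), centred between the fingers, and it agrees with the top camera to 2 mm. Descending.

```bash
python3 -m crank '[{"dx":-0.3,"dy":0.1,"dz":4,"ax":0,"ay":0,"az":0},{"dx":-0.3,"dy":0.1,"dz":8,"ax":0,"ay":0,"az":0},{"dx":-0.3,"dy":0.1,"dz":11,"ax":0,"ay":0,"az":0},{"dx":-0.3,"dy":0.1,"dz":11,"ax":0,"ay":0,"az":0},{"dx":-0.3,"dy":0.1,"dz":11,"ax":0,"ay":0,"az":0}]' 1 && python3 -m crank '[{"dx":0,"dy":0,"dz":0,"ax":0,"ay":0,"az":0},{"dx":0,"dy":0,"dz":0,"ax":0,"ay":0,"az":0},{"dx":0,"dy":0,"dz":0,"ax":0,"ay":0,"az":0},{"dx":0,"dy":0,"dz":0,"ax":0,"ay":0,"az":0},{"dx":0,"dy":0,"dz":0,"ax":0,"ay":0,"az":0},{"dx":0,"dy":0,"dz":0,"ax":0,"ay":0,"az":0}]' 0; python3 - <<'E'
from h import *
rel([.586,.342,.10],np.radians(97.9))
E
```

```text
time_s: 2.7
tool_pos: [0.665, 0.1714, 0.0411]
eef_rot: [-0.066, 0.998, 0.0, -0.0]
wrist_force: [0.5, -0.2, 0.2]
width: 0.0856
finger_force: 0.0
time_s: 3.3
tool_pos: [0.6666, 0.1709, 0.0428]
eef_rot: [-0.065, 0.998, 0.001, 0.002]
wrist_force: [-1.9, 0.6, 7.5]
width: 0.0518
finger_force: 61.8
d(cm) [ 5.75 18.01 -5.72] az -0.008
```

```bash
python3 -m crank '[{"dx":0,"dy":0,"dz":-2,"ax":0,"ay":0,"az":0},{"dx":0,"dy":0,"dz":-5,"ax":0,"ay":0,"az":0},{"dx":1,"dy":3,"dz":-7,"ax":0,"ay":0,"az":0},{"dx":2,"dy":6,"dz":-7,"ax":0,"ay":0,"az":0},{"dx":3,"dy":9.5,"dz":-7,"ax":0,"ay":0,"az":0},{"dx":4,"dy":13,"dz":-7,"ax":0,"ay":0,"az":0},{"dx":5,"dy":16,"dz":-7,"ax":0,"ay":0,"az":0},{"dx":5.7,"dy":18,"dz":-7,"ax":0,"ay":0,"az":0},{"dx":5.7,"dy":18,"dz":-7,"ax":0,"ay":0,"az":0},{"dx":5.7,"dy":18,"dz":-7,"ax":0,"ay":0,"az":0}]' 0; python3 - <<'E'
from h import *
rel([.586,.342,.045],np.radians(97.9))
E
```

```text
time_s: 4.3
tool_pos: [0.5855, 0.3414, 0.111]
eef_rot: [-0.065, 0.998, 0.0, 0.0]
wrist_force: [0.5, -0.4, -1.5]
width: 0.0519
finger_force: 63.0
d(cm) [-0.05  0.06  6.6 ] az -0.007
```

```bash
python3 -m crank '[{"dx":0,"dy":0,"dz":2.5,"ax":0,"ay":0,"az":0},{"dx":0,"dy":0,"dz":5,"ax":0,"ay":0,"az":0},{"dx":0,"dy":0,"dz":6.2,"ax":0,"ay":0,"az":0},{"dx":0,"dy":0,"dz":6.6,"ax":0,"ay":0,"az":0},{"dx":0,"dy":0,"dz":6.6,"ax":0,"ay":0,"az":0},{"dx":0,"dy":0,"dz":6.6,"ax":0,"ay":0,"az":0}]' 0 && python3 -m crank '[{"dx":0,"dy":0,"dz":0,"ax":0,"ay":0,"az":0},{"dx":0,"dy":0,"dz":0,"ax":0,"ay":0,"az":0},{"dx":0,"dy":0,"dz":0,"ax":0,"ay":0,"az":0},{"dx":0,"dy":0,"dz":0,"ax":0,"ay":0,"az":0},{"dx":0,"dy":0,"dz":0,"ax":0,"ay":0,"az":0},{"dx":0,"dy":0,"dz":-5,"ax":0,"ay":0,"az":0},{"dx":0,"dy":0,"dz":-10,"ax":0,"ay":0,"az":0},{"dx":0,"dy":0,"dz":-12,"ax":0,"ay":0,"az":0},{"dx":0,"dy":0,"dz":-12,"ax":0,"ay":0,"az":0}]' 1; python3 - <<'E'
from h import *
rel([.666,.062,.04],np.radians(97.9))
c=shot("top","top1.png"); W=world_img(c)
W=world_img(shot("wrist","wr2.png"))
print([np.round(v,4) for v in top_c(W,(.586,.342),.091,.0265)])
E
```

```text
time_s: 4.9
tool_pos: [0.5865, 0.3405, 0.0451]
eef_rot: [-0.064, 0.998, 0.0, 0.001]
wrist_force: [0.4, 0.2, -0.7]
width: 0.0517
finger_force: 63.1
time_s: 5.8
tool_pos: [0.5875, 0.3425, 0.1688]
eef_rot: [-0.065, 0.998, 0.002, 0.003]
wrist_force: [0.5, 0.9, -0.1]
width: 0.0859
finger_force: 0.0
d(cm) [ -4.07 -28.88  12.82] az -0.008
[array([0.5858, 0.3401]), np.float64(0.0252), np.float64(0.091), array([0.5848, 0.3399])]
```

View pics/wr2.png

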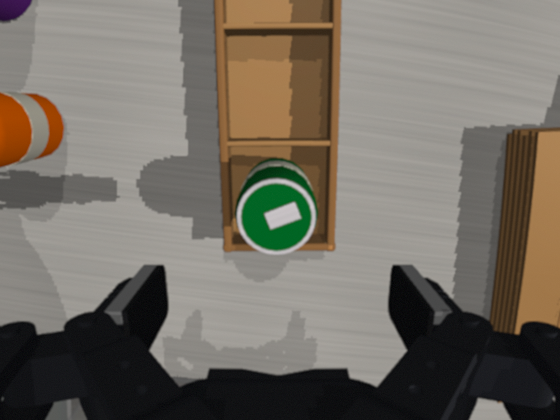

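Green stands in the far brown cell (276,215), with its top at 91 mm, so it is on the floor. Next, soy.

```bash
python3 -m crank '[{"dx":-0.6,"dy":-4.5,"dz":0,"ax":0,"ay":0,"az":0},{"dx":-1.3,"dy":-9,"dz":0,"ax":0,"ay":0,"az":0},{"dx":-2,"dy":-14,"dz":0,"ax":0,"ay":0,"az":0},{"dx":-2.7,"dy":-19,"dz":0,"ax":0,"ay":0,"az":0},{"dx":-3.4,"dy":-24,"dz":0,"ax":0,"ay":0,"az":0},{"dx":-4.1,"dy":-28.8,"dz":0,"ax":0,"ay":0,"az":0},{"dx":-4.1,"dy":-28.8,"dz":0,"ax":0,"ay":0,"az":0},{"dx":-4.1,"dy":-28.8,"dz":0,"ax":0,"ay":0,"az":0},{"dx":-4.1,"dy":-28.8,"dz":4,"ax":0,"ay":0,"az":0},{"dx":-4.1,"dy":-28.8,"dz":8,"ax":0,"ay":0,"az":0},{"dx":-4.1,"dy":-28.8,"dz":12.5,"ax":0,"ay":0,"az":0},{"dx":-4.1,"dy":-28.8,"dz":12.5,"ax":0,"ay":0,"az":0},{"dx":-4.1,"dy":-28.8,"dz":12.5,"ax":0,"ay":0,"az":0}]' 1 && python3 -m crank '[{"dx":0,"dy":0,"dz":0,"ax":0,"ay":0,"az":0},{"dx":0,"dy":0,"dz":0,"ax":0,"ay":0,"az":0},{"dx":0,"dy":0,"dz":0,"ax":0,"ay":0,"az":0},{"dx":0,"dy":0,"dz":0,"ax":0,"ay":0,"az":0},{"dx":0,"dy":0,"dz":0,"ax":0,"ay":0,"az":0},{"dx":0,"dy":0,"dz":0,"ax":0,"ay":0,"az":0},{"dx":0,"dy":0,"dz":0,"ax":0,"ay":0,"az":0}]' 0; python3 - <<'E'
from h import *
rel([.505,.3305,.17],np.radians(97.9))
E
```

```text
time_s: 7.2
tool_pos: [0.6625, 0.0625, 0.0388]
eef_rot: [-0.066, 0.998, 0.0, -0.001]
wrist_force: [0.7, -0.4, 0.2]
width: 0.085
finger_force: 0.0
time_s: 7.9
tool_pos: [0.6648, 0.0614, 0.0416]
eef_rot: [-0.065, 0.998, 0.0, 0.002]
wrist_force: [-0.7, 1.1, 8.3]
width: 0.0425
finger_force: 59.8
d(cm) [ 12.31  28.76 -12.87] az -0.008
```

```bash
python3 -m crank '[{"dx":0,"dy":0,"dz":-3,"ax":0,"ay":0,"az":0},{"dx":0,"dy":0,"dz":-7,"ax":0,"ay":0,"az":0},{"dx":0,"dy":1,"dz":-10.5,"ax":0,"ay":0,"az":0},{"dx":1,"dy":4,"dz":-11.5,"ax":0,"ay":0,"az":0},{"dx":2.5,"dy":8,"dz":-12,"ax":0,"ay":0,"az":0},{"dx":4.5,"dy":12,"dz":-12,"ax":0,"ay":0,"az":0},{"dx":6.5,"dy":16,"dz":-12,"ax":0,"ay":0,"az":0},{"dx":8.5,"dy":20,"dz":-12,"ax":0,"ay":0,"az":0},{"dx":10.5,"dy":24,"dz":-12,"ax":0,"ay":0,"az":0},{"dx":12,"dy":27.5,"dz":-11.5,"ax":0,"ay":0,"az":0},{"dx":12.3,"dy":28.7,"dz":-11,"ax":0,"ay":0,"az":0},{"dx":12.3,"dy":28.7,"dz":-11,"ax":0,"ay":0,"az":0},{"dx":12.3,"dy":28.7,"dz":-11,"ax":0,"ay":0,"az":0}]' 0; python3 - <<'E'
from h import *
rel([.505,.3305,.0435],np.radians(97.9))
E
```

```text
time_s: 9.2
tool_pos: [0.5051, 0.3283, 0.1497]
eef_rot: [-0.065, 0.998, -0.0, 0.0]
wrist_force: [0.8, -0.8, -1.1]
width: 0.0423
finger_force: 61.3
d(cm) [-1.000e-02  2.300e-01  1.062e+01] az -0.009
```

```bash
python3 -m crank '[{"dx":0,"dy":0.2,"dz":3,"ax":0,"ay":0,"az":0},{"dx":0,"dy":0.2,"dz":7,"ax":0,"ay":0,"az":0},{"dx":0,"dy":0.2,"dz":9.5,"ax":0,"ay":0,"az":0},{"dx":0,"dy":0.2,"dz":10.6,"ax":0,"ay":0,"az":0},{"dx":0,"dy":0.2,"dz":10.6,"ax":0,"ay":0,"az":0},{"dx":0,"dy":0.2,"dz":10.6,"ax":0,"ay":0,"az":0}]' 0 && python3 -m crank '[{"dx":0,"dy":0,"dz":0,"ax":0,"ay":0,"az":0},{"dx":0,"dy":0,"dz":0,"ax":0,"ay":0,"az":0},{"dx":0,"dy":0,"dz":0,"ax":0,"ay":0,"az":0},{"dx":0,"dy":0,"dz":0,"ax":0,"ay":0,"az":0},{"dx":0,"dy":0,"dz":0,"ax":0,"ay":0,"az":0},{"dx":0,"dy":0,"dz":-5,"ax":0,"ay":0,"az":0},{"dx":0,"dy":0,"dz":-10,"ax":0,"ay":0,"az":0},{"dx":0,"dy":0,"dz":-12,"ax":0,"ay":0,"az":0},{"dx":0,"dy":0,"dz":-12,"ax":0,"ay":0,"az":0}]' 1; python3 - <<'E'
from h import *
W=world_img(shot("wrist","wr3.png"))
print([np.round(v,4) for v in top_c(W,(.505,.3305),.103,.0145)])
rel([.4555,-.032,.04],np.radians(97.9))
E
```

```text
time_s: 9.8
tool_pos: [0.5056, 0.3302, 0.0441]
eef_rot: [-0.064, 0.998, -0.0, 0.001]
wrist_force: [0.6, 0.0, -1.2]
width: 0.0426
finger_force: 63.9
time_s: 10.7
tool_pos: [0.5059, 0.3329, 0.1673]
eef_rot: [-0.065, 0.998, 0.002, 0.003]
wrist_force: [-0.1, 0.2, -0.2]
width: 0.0854
finger_force: 0.0
[array([0.5093, 0.3299]), np.float64(0.0145), np.float64(0.1026), array([0.5082, 0.3297])]
d(cm) [  9.65 -35.49  12.41] az -0.008
```

Soy is placed, with its top at 103 mm. Next, miso.

```bash
python3 -m crank '[{"dx":1.2,"dy":-4.5,"dz":0,"ax":0,"ay":0,"az":0},{"dx":2.4,"dy":-9,"dz":0,"ax":0,"ay":0,"az":0},{"dx":3.7,"dy":-13.6,"dz":0,"ax":0,"ay":0,"az":0},{"dx":5,"dy":-18.2,"dz":0,"ax":0,"ay":0,"az":0},{"dx":6.2,"dy":-22.8,"dz":0,"ax":0,"ay":0,"az":0},{"dx":7.4,"dy":-27.4,"dz":0,"ax":0,"ay":0,"az":0},{"dx":8.6,"dy":-32,"dz":0,"ax":0,"ay":0,"az":0},{"dx":9.6,"dy":-35.4,"dz":0,"ax":0,"ay":0,"az":0},{"dx":9.6,"dy":-35.4,"dz":0,"ax":0,"ay":0,"az":0},{"dx":9.6,"dy":-35.4,"dz":0,"ax":0,"ay":0,"az":0},{"dx":9.6,"dy":-35.4,"dz":4,"ax":0,"ay":0,"az":0},{"dx":9.6,"dy":-35.4,"dz":8,"ax":0,"ay":0,"az":0},{"dx":9.6,"dy":-35.4,"dz":12.2,"ax":0,"ay":0,"az":0},{"dx":9.6,"dy":-35.4,"dz":12.2,"ax":0,"ay":0,"az":0},{"dx":9.6,"dy":-35.4,"dz":12.2,"ax":0,"ay":0,"az":0}]' 1 && python3 -m crank '[{"dx":0,"dy":0,"dz":0,"ax":0,"ay":0,"az":0},{"dx":0,"dy":0,"dz":0,"ax":0,"ay":0,"az":0},{"dx":0,"dy":0,"dz":0,"ax":0,"ay":0,"az":0},{"dx":0,"dy":0,"dz":0,"ax":0,"ay":0,"az":0},{"dx":0,"dy":0,"dz":0,"ax":0,"ay":0,"az":0},{"dx":0,"dy":0,"dz":0,"ax":0,"ay":0,"az":0}]' 0; python3 - <<'E'
from h import *
rel([.424,.319,.17],np.radians(97.9))
E
```

```text
time_s: 12.25
tool_pos: [0.4541, -0.0309, 0.0411]
eef_rot: [-0.066, 0.998, 0.0, -0.001]
wrist_force: [-0.3, 0.5, 0.4]
width: 0.085
finger_force: 0.0
time_s: 12.85
tool_pos: [0.4563, -0.0317, 0.0434]
eef_rot: [-0.065, 0.998, 0.0, 0.002]
wrist_force: [-1.6, -0.3, 10.4]
width: 0.0568
finger_force: 61.5
d(cm) [ -1.4   35.19 -12.65] az -0.008
```

```bash
python3 -m crank '[{"dx":0,"dy":0,"dz":-3,"ax":0,"ay":0,"az":0},{"dx":0,"dy":0,"dz":-7,"ax":0,"ay":0,"az":0},{"dx":0,"dy":1,"dz":-10.5,"ax":0,"ay":0,"az":0},{"dx":0,"dy":4,"dz":-12,"ax":0,"ay":0,"az":0},{"dx":0,"dy":8,"dz":-12.5,"ax":0,"ay":0,"az":0},{"dx":0,"dy":12,"dz":-12.5,"ax":0,"ay":0,"az":0},{"dx":-0.5,"dy":16,"dz":-12.5,"ax":0,"ay":0,"az":0},{"dx":-1,"dy":20,"dz":-12.5,"ax":0,"ay":0,"az":0},{"dx":-1.4,"dy":24,"dz":-12,"ax":0,"ay":0,"az":0},{"dx":-1.4,"dy":28,"dz":-11,"ax":0,"ay":0,"az":0},{"dx":-1.4,"dy":32,"dz":-9,"ax":0,"ay":0,"az":0},{"dx":-1.4,"dy":34.5,"dz":-8,"ax":0,"ay":0,"az":0},{"dx":-1.4,"dy":35.2,"dz":-7,"ax":0,"ay":0,"az":0},{"dx":-1.4,"dy":35.2,"dz":-7,"ax":0,"ay":0,"az":0},{"dx":-1.4,"dy":35.2,"dz":-7,"ax":0,"ay":0,"az":0}]' 0; python3 - <<'E'
from h import *
rel([.424,.319,.0455],np.radians(97.9))
E
```

```text
time_s: 14.35
tool_pos: [0.4234, 0.3176, 0.112]
eef_rot: [-0.064, 0.998, -0.0, 0.0]
wrist_force: [0.8, -0.4, -1.1]
width: 0.0567
finger_force: 64.7
d(cm) [-0.07  0.14  6.65] az -0.009
```

```bash
python3 -m crank '[{"dx":0,"dy":0.1,"dz":2.5,"ax":0,"ay":0,"az":0},{"dx":0,"dy":0.1,"dz":5,"ax":0,"ay":0,"az":0},{"dx":0,"dy":0.1,"dz":6.2,"ax":0,"ay":0,"az":0},{"dx":0,"dy":0.1,"dz":6.6,"ax":0,"ay":0,"az":0},{"dx":0,"dy":0.1,"dz":6.6,"ax":0,"ay":0,"az":0},{"dx":0,"dy":0.1,"dz":6.6,"ax":0,"ay":0,"az":0}]' 0 && python3 -m crank '[{"dx":0,"dy":0,"dz":0,"ax":0,"ay":0,"az":0},{"dx":0,"dy":0,"dz":0,"ax":0,"ay":0,"az":0},{"dx":0,"dy":0,"dz":0,"ax":0,"ay":0,"az":0},{"dx":0,"dy":0,"dz":0,"ax":0,"ay":0,"az":0},{"dx":0,"dy":0,"dz":0,"ax":0,"ay":0,"az":0},{"dx":0,"dy":0,"dz":-5,"ax":0,"ay":0,"az":0},{"dx":0,"dy":0,"dz":-10,"ax":0,"ay":0,"az":0},{"dx":0,"dy":0,"dz":-12,"ax":0,"ay":0,"az":0},{"dx":0,"dy":0,"dz":-12,"ax":0,"ay":0,"az":0}]' 1; python3 - <<'E'
from h import *
W=world_img(shot("wrist","wr4.png"))
print([np.round(v,4) for v in top_c(W,(.424,.319),.077,.029)])
rel([.558,.134,.04],np.radians(90))
E
```

```text
time_s: 14.95
tool_pos: [0.4237, 0.3192, 0.0465]
eef_rot: [-0.064, 0.998, 0.0, 0.001]
wrist_force: [-1.6, -3.4, 6.2]
width: 0.0568
finger_force: 65.1
time_s: 15.85
tool_pos: [0.4244, 0.3214, 0.1688]
eef_rot: [-0.065, 0.998, 0.002, 0.003]
wrist_force: [0.5, 0.1, -0.6]
width: 0.0853
finger_force: 0.0
[array([0.4244, 0.3185]), np.float64(0.0294), np.float64(0.075), array([0.423 , 0.3183])]
d(cm) [-10.88 -20.27  12.66] az 0.13
```

View pics/wr4.png

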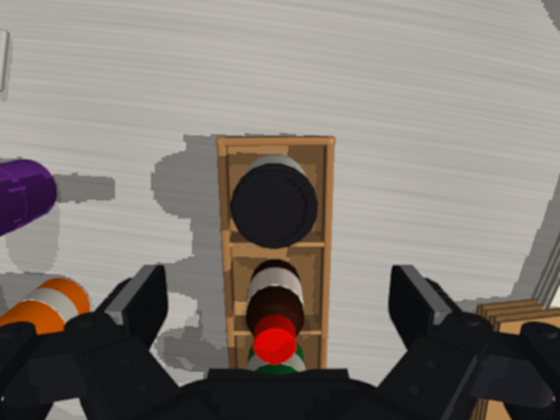

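The brown carrier holds black-lidded miso (275,200), soy (272,330) and green (275,370), each upright in its cell. Next, orange.

```bash
python3 -m crank '[{"dx":-2,"dy":-4,"dz":0,"ax":0,"ay":0,"az":0.05},{"dx":-4.3,"dy":-8,"dz":0,"ax":0,"ay":0,"az":0.1},{"dx":-6.5,"dy":-12,"dz":0,"ax":0,"ay":0,"az":0.13},{"dx":-8.7,"dy":-16,"dz":0,"ax":0,"ay":0,"az":0.13},{"dx":-10.8,"dy":-20.2,"dz":0,"ax":0,"ay":0,"az":0.13},{"dx":-10.8,"dy":-20.2,"dz":0,"ax":0,"ay":0,"az":0.13},{"dx":-10.8,"dy":-20.2,"dz":0,"ax":0,"ay":0,"az":0.13},{"dx":-10.8,"dy":-20.2,"dz":4,"ax":0,"ay":0,"az":0.13},{"dx":-10.8,"dy":-20.2,"dz":8,"ax":0,"ay":0,"az":0.13},{"dx":-10.8,"dy":-20.2,"dz":12.4,"ax":0,"ay":0,"az":0.13},{"dx":-10.8,"dy":-20.2,"dz":12.4,"ax":0,"ay":0,"az":0.13},{"dx":-10.8,"dy":-20.2,"dz":12.4,"ax":0,"ay":0,"az":0.13}]' 1 && python3 -m crank '[{"dx":0,"dy":0,"dz":0,"ax":0,"ay":0,"az":0},{"dx":0,"dy":0,"dz":0,"ax":0,"ay":0,"az":0},{"dx":0,"dy":0,"dz":0,"ax":0,"ay":0,"az":0},{"dx":0,"dy":0,"dz":0,"ax":0,"ay":0,"az":0},{"dx":0,"dy":0,"dz":0,"ax":0,"ay":0,"az":0},{"dx":0,"dy":0,"dz":0,"ax":0,"ay":0,"az":0}]' 0; python3 - <<'E'
from h import *
rel([.4635,-.353,.18],np.radians(90))
E
```

```text
time_s: 17.1
tool_pos: [0.5549, 0.1347, 0.0411]
eef_rot: [-0.001, 1.0, -0.0, -0.001]
wrist_force: [0.3, 0.8, 0.3]
width: 0.0854
finger_force: 0.0
time_s: 17.7
tool_pos: [0.5575, 0.1344, 0.0436]
eef_rot: [-0.0, 1.0, 0.001, 0.002]
wrist_force: [-0.3, 0.0, 9.1]
width: 0.0521
finger_force: 61.0
d(cm) [  9.37 -48.72 -13.75] az 0.0
```

```bash
python3 -m crank '[{"dx":0,"dy":0,"dz":-3,"ax":0,"ay":0,"az":0},{"dx":0,"dy":0,"dz":-7,"ax":0,"ay":0,"az":0},{"dx":0,"dy":-1,"dz":-11,"ax":0,"ay":0,"az":0},{"dx":0.5,"dy":-4,"dz":-13,"ax":0,"ay":0,"az":0},{"dx":1.2,"dy":-8,"dz":-13,"ax":0,"ay":0,"az":0},{"dx":2,"dy":-12,"dz":-13,"ax":0,"ay":0,"az":0},{"dx":2.8,"dy":-16,"dz":-13,"ax":0,"ay":0,"az":0},{"dx":3.6,"dy":-20,"dz":-13,"ax":0,"ay":0,"az":0},{"dx":4.4,"dy":-24,"dz":-13,"ax":0,"ay":0,"az":0},{"dx":5.2,"dy":-28,"dz":-13,"ax":0,"ay":0,"az":0},{"dx":6,"dy":-32,"dz":-13,"ax":0,"ay":0,"az":0},{"dx":6.8,"dy":-36,"dz":-13,"ax":0,"ay":0,"az":0},{"dx":7.6,"dy":-40,"dz":-12,"ax":0,"ay":0,"az":0},{"dx":8.5,"dy":-44,"dz":-10,"ax":0,"ay":0,"az":0},{"dx":9.2,"dy":-47.5,"dz":-8,"ax":0,"ay":0,"az":0},{"dx":9.4,"dy":-48.7,"dz":-7,"ax":0,"ay":0,"az":0},{"dx":9.4,"dy":-48.7,"dz":-7,"ax":0,"ay":0,"az":0},{"dx":9.4,"dy":-48.7,"dz":-7,"ax":0,"ay":0,"az":0}]' 0; python3 - <<'E'
from h import *
s=robot.sense(); print(np.round(s["joint_pos"],2))
rel([.4635,-.353,.0455],np.radians(90))
W=world_img(shot("wrist","wr5.png"))
m=(abs(W[...,2]-.03)<.006)&(abs(W[...,0]-.5)<.12)&(abs(W[...,1]+.35)<.08)
print(cv2.minAreaRect((W[m][:,:2]*1000).astype(np.float32)))
E
```

```text
time_s: 19.5
tool_pos: [0.4628, -0.3524, 0.112]
eef_rot: [-0.0, 1.0, 0.0, 0.0]
wrist_force: [-0.1, 0.3, -0.4]
width: 0.052
finger_force: 63.1
[ 0.43  0.49  0.18  1.83 -0.12  0.83  2.24]
d(cm) [-0.06 -0.07  6.65] az 0.001
((456.8959655761719, -352.50848388671875), (89.79438781738281, 72.98583221435547), 89.6421890258789)
```

View pics/wr5.png

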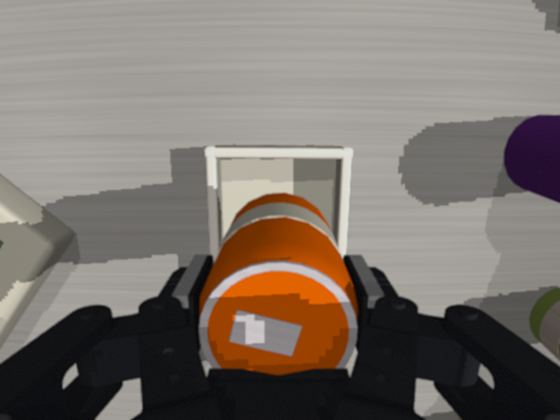

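The orange can at (278,300) is held upright over the white cell, and the carrier's y is confirmed at -0.3525. Placing it now.

```bash
python3 -m crank '[{"dx":0,"dy":0,"dz":2.5,"ax":0,"ay":0,"az":0},{"dx":0,"dy":0,"dz":5,"ax":0,"ay":0,"az":0},{"dx":0,"dy":0,"dz":6.2,"ax":0,"ay":0,"az":0},{"dx":0,"dy":0,"dz":6.6,"ax":0,"ay":0,"az":0},{"dx":0,"dy":0,"dz":6.6,"ax":0,"ay":0,"az":0},{"dx":0,"dy":0,"dz":6.6,"ax":0,"ay":0,"az":0}]' 0 && python3 -m crank '[{"dx":0,"dy":0,"dz":0,"ax":0,"ay":0,"az":0},{"dx":0,"dy":0,"dz":0,"ax":0,"ay":0,"az":0},{"dx":0,"dy":0,"dz":0,"ax":0,"ay":0,"az":0},{"dx":0,"dy":0,"dz":0,"ax":0,"ay":0,"az":0},{"dx":0,"dy":0,"dz":0,"ax":0,"ay":0,"az":0},{"dx":0,"dy":0,"dz":-5,"ax":0,"ay":0,"az":0},{"dx":0,"dy":0,"dz":-10,"ax":0,"ay":0,"az":0},{"dx":0,"dy":0,"dz":-12,"ax":0,"ay":0,"az":0},{"dx":0,"dy":0,"dz":-12,"ax":0,"ay":0,"az":0}]' 1; python3 - <<'E'
from h import *
W=world_img(shot("wrist","wr6.png"))
print([np.round(v,4) for v in top_c(W,(.4635,-.353),.091,.0265)])
rel([.66,-.0665,.04],np.radians(90))
E
```

```text
time_s: 20.15
tool_pos: [0.4634, -0.3524, 0.0466]
eef_rot: [-0.001, 1.0, 0.0, 0.001]
wrist_force: [-1.4, 3.2, 6.2]
width: 0.0517
finger_force: 63.6
time_s: 21.05
tool_pos: [0.4639, -0.3547, 0.169]
eef_rot: [0.0, 1.0, -0.002, 0.003]
wrist_force: [0.4, -0.4, -0.5]
width: 0.0853
finger_force: 0.0
[array([ 0.465 , -0.3521]), np.float64(0.0254), np.float64(0.091), array([ 0.4633, -0.3523])]
d(cm) [-19.67  28.76  12.69] az 0.0
```

```bash
python3 -m crank '[{"dx":-2.5,"dy":3.6,"dz":0,"ax":0,"ay":0,"az":0},{"dx":-5,"dy":7.2,"dz":0,"ax":0,"ay":0,"az":0},{"dx":-7.5,"dy":11,"dz":0,"ax":0,"ay":0,"az":0},{"dx":-10,"dy":14.6,"dz":0,"ax":0,"ay":0,"az":0},{"dx":-12.5,"dy":18.2,"dz":0,"ax":0,"ay":0,"az":0},{"dx":-15,"dy":22,"dz":0,"ax":0,"ay":0,"az":0},{"dx":-17.5,"dy":25.6,"dz":0,"ax":0,"ay":0,"az":0},{"dx":-19.6,"dy":28.6,"dz":0,"ax":0,"ay":0,"az":0},{"dx":-19.6,"dy":28.6,"dz":0,"ax":0,"ay":0,"az":0},{"dx":-19.6,"dy":28.6,"dz":0,"ax":0,"ay":0,"az":0},{"dx":-19.6,"dy":28.6,"dz":4,"ax":0,"ay":0,"az":0},{"dx":-19.6,"dy":28.6,"dz":8,"ax":0,"ay":0,"az":0},{"dx":-19.6,"dy":28.6,"dz":12.4,"ax":0,"ay":0,"az":0},{"dx":-19.6,"dy":28.6,"dz":12.4,"ax":0,"ay":0,"az":0},{"dx":-19.6,"dy":28.6,"dz":12.4,"ax":0,"ay":0,"az":0}]' 1 && python3 -m crank '[{"dx":0,"dy":0,"dz":0,"ax":0,"ay":0,"az":0},{"dx":0,"dy":0,"dz":0,"ax":0,"ay":0,"az":0},{"dx":0,"dy":0,"dz":0,"ax":0,"ay":0,"az":0},{"dx":0,"dy":0,"dz":0,"ax":0,"ay":0,"az":0},{"dx":0,"dy":0,"dz":0,"ax":0,"ay":0,"az":0},{"dx":0,"dy":0,"dz":0,"ax":0,"ay":0,"az":0}]' 0; python3 - <<'E'
from h import *
rel([.5455,-.353,.18],np.radians(90))
E
```

```text
time_s: 22.6
tool_pos: [0.6571, -0.0688, 0.0411]
eef_rot: [0.001, 1.0, -0.0, -0.001]
wrist_force: [0.0, -0.2, 0.5]
width: 0.0854
finger_force: 0.0
time_s: 23.2
tool_pos: [0.6597, -0.0676, 0.0441]
eef_rot: [-0.0, 1.0, -0.0, 0.002]
wrist_force: [-1.3, 0.7, 7.7]
width: 0.0528
finger_force: 61.5
d(cm) [ 11.37 -28.54 -13.63] az 0.0
```

```bash
python3 -m crank '[{"dx":0,"dy":0,"dz":-3,"ax":0,"ay":0,"az":0},{"dx":0,"dy":0,"dz":-7,"ax":0,"ay":0,"az":0},{"dx":0,"dy":0,"dz":-11,"ax":0,"ay":0,"az":0},{"dx":0.5,"dy":-1,"dz":-13.5,"ax":0,"ay":0,"az":0},{"dx":2,"dy":-4.5,"dz":-13.5,"ax":0,"ay":0,"az":0},{"dx":3.5,"dy":-8,"dz":-13.5,"ax":0,"ay":0,"az":0},{"dx":5,"dy":-12,"dz":-13.5,"ax":0,"ay":0,"az":0},{"dx":6.5,"dy":-16,"dz":-13.5,"ax":0,"ay":0,"az":0},{"dx":8,"dy":-20,"dz":-13.5,"ax":0,"ay":0,"az":0},{"dx":9.5,"dy":-24,"dz":-12,"ax":0,"ay":0,"az":0},{"dx":10.8,"dy":-27,"dz":-10,"ax":0,"ay":0,"az":0},{"dx":11.3,"dy":-28.5,"dz":-8,"ax":0,"ay":0,"az":0},{"dx":11.3,"dy":-28.5,"dz":-7,"ax":0,"ay":0,"az":0},{"dx":11.3,"dy":-28.5,"dz":-7,"ax":0,"ay":0,"az":0},{"dx":11.3,"dy":-28.5,"dz":-7,"ax":0,"ay":0,"az":0}]' 0; python3 - <<'E'
from h import *
rel([.5455,-.3525,.046],np.radians(90))
E
```

```text
time_s: 24.7
tool_pos: [0.5466, -0.3508, 0.1123]
eef_rot: [-0.001, 1.0, 0.0, 0.001]
wrist_force: [1.1, 0.5, 0.1]
width: 0.0526
finger_force: 63.3
d(cm) [ 0.12 -0.18  6.63] az 0.002
```

```bash
python3 -m crank '[{"dx":0.1,"dy":-0.1,"dz":2.5,"ax":0,"ay":0,"az":0},{"dx":0.1,"dy":-0.1,"dz":5,"ax":0,"ay":0,"az":0},{"dx":0.1,"dy":-0.1,"dz":6.2,"ax":0,"ay":0,"az":0},{"dx":0.1,"dy":-0.1,"dz":6.6,"ax":0,"ay":0,"az":0},{"dx":0.1,"dy":-0.1,"dz":6.6,"ax":0,"ay":0,"az":0},{"dx":0.1,"dy":-0.1,"dz":6.6,"ax":0,"ay":0,"az":0}]' 0 && python3 -m crank '[{"dx":0,"dy":0,"dz":0,"ax":0,"ay":0,"az":0},{"dx":0,"dy":0,"dz":0,"ax":0,"ay":0,"az":0},{"dx":0,"dy":0,"dz":0,"ax":0,"ay":0,"az":0},{"dx":0,"dy":0,"dz":0,"ax":0,"ay":0,"az":0},{"dx":0,"dy":0,"dz":0,"ax":0,"ay":0,"az":0},{"dx":0,"dy":0,"dz":-5,"ax":0,"ay":0,"az":0},{"dx":0,"dy":0,"dz":-10,"ax":0,"ay":0,"az":0},{"dx":0,"dy":0,"dz":-15,"ax":0,"ay":0,"az":0},{"dx":0,"dy":0,"dz":-15,"ax":0,"ay":0,"az":0},{"dx":0,"dy":0,"dz":-15,"ax":0,"ay":0,"az":0}]' 1; python3 - <<'E'
from h import *
W=world_img(shot("wrist","wr7.png"))
print([np.round(v,4) for v in top_c(W,(.5455,-.353),.075,.027)])
c=shot("top","top2.png");W=world_img(c)
for n,xy,z,r in [("green",(.586,.342),.091,.0265),("miso",(.424,.319),.077,.029),("soy",(.508,.33),.103,.0145),("wasabi",(.554,-.124),.072,.027),("rice",(.55,.001),.074,.029),("dress",(.667,-.175),.1,.0145)]:
    print(n,*[np.round(v,4) for v in top_c(W,xy,z,r)])
E
```

```text
time_s: 25.3
tool_pos: [0.5455, -0.3522, 0.0471]
eef_rot: [-0.001, 1.0, 0.0, 0.001]
wrist_force: [-2.1, 3.7, 7.1]
width: 0.0521
finger_force: 63.7
time_s: 26.3
tool_pos: [0.5448, -0.3538, 0.1968]
eef_rot: [-0.0, 1.0, -0.001, 0.001]
wrist_force: [-0.6, -0.2, -1.3]
width: 0.0852
finger_force: 0.0
[array([ 0.5475, -0.352 ]), np.float64(0.0272), np.float64(0.075), array([ 0.5462, -0.3523])]
green [0.585  0.3387] 0.0259 0.0906 [0.5844 0.3373]
miso [0.4222 0.3181] 0.0297 0.0746 [0.4222 0.3172]
soy [0.5067 0.3289] 0.015 0.1021 [0.5065 0.3277]
wasabi [ 0.5536 -0.1238] 0.0272 0.0717 [ 0.5532 -0.1237]
rice [0.5494 0.0008] 0.029 0.0718 [0.549  0.0008]
dress [ 0.6678 -0.1762] 0.0146 0.0994 [ 0.6673 -0.1757]
```

View pics/wr7.png

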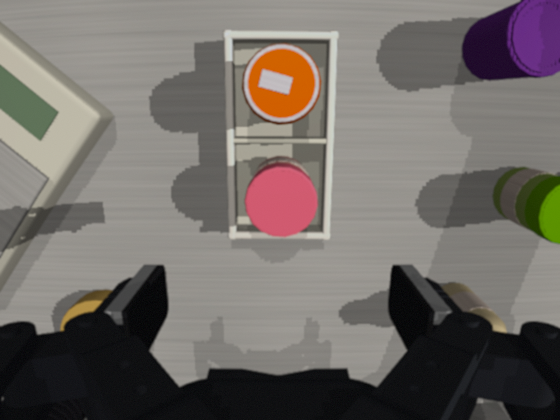

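View pics/top2.png

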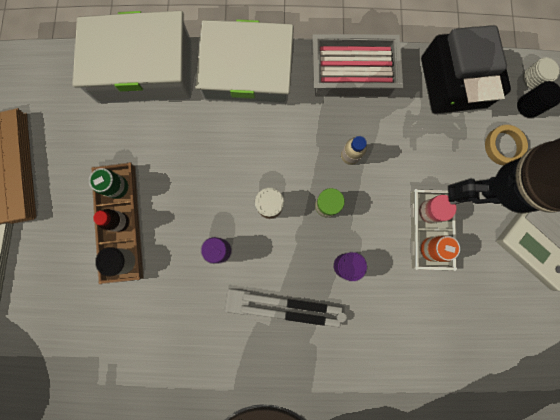

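The pictures show all five things standing in their cells: orange (282,82) and ginger (282,200) in white, green, soy and miso in brown. The rice, dressing and wasabi haven't moved and the gripper is clear, so I'm handing in.

```bash
python3 -c "
from workcell import robot
print(robot.close_job())"
```

```text
the job is handed in; nothing more can be done
None
```

Both orders are packed and the job is handed in at about 26 s; in the last camera check all five things stood upright in their cells, the rice tub, dressing bottle and wasabi jar had not moved, and no verdict came back.

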